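# Seat a keyed tube carousel on a sampler drive by feel

### The job

Pick up the blue tube carousel by its black knob, keep it upright, and set it over the steel spindle of the sampler. Turn it under light pressure until the drive's key pin springs up into the slot in its underside, then lower it fully home, flush on the platen, and let go. Be gentle: never press or wrench the carousel hard against the sampler, and do not disturb the other things on the bench.

Things in the scene. Friction and masses are not known exactly. Their poses are not given: they have to be found in the camera images.
- carousel: Loose round blue tube carousel, 0.28 to 0.46 kg: block 114 mm across, 22 mm high, with 11 tube caps on top reaching 28 mm high at 43 mm radius. Origin: centre of its underside, z up. Starts flat on the bench. Its underside has a central blind bore, 18 mm wide and 22 mm deep, and one slot (see slot). Picked up by its knob (knob).
- knob (a point): Middle of the carousel's black square knob, 50 mm above its origin; axes as the carousel. The knob is 28 x 28 mm, sides parallel to x and y, and reaches from 32 to 68 mm above the carousel's underside (a round neck below it).
- slot (a point): Outer end of the carousel's only slot, on the underside 55 mm from its origin along its own -x; axes as the carousel. The slot is 14 mm wide, 11 mm deep, runs from the rim in to 29 mm radius. A white stripe on the top and rim marks it.
- sampler_base: Fixed sampler drive: white housing 166 x 176 mm with a display on its -x side; on it a round aluminium platen 128 mm across inside a grey collar (140 mm outside, rim 4 mm above the platen). Origin: centre of its underside on the bench, z up.
- seat (a point): Centre of the platen top, 40 mm above the base's origin; axes as the base. The seated carousel's origin lies here. A steel spindle 15 mm thick with a tapered top rises 21 mm from here and fits the carousel's bore with 1.5 mm play all round.
- arc_middle (a point): Point on the platen 42 mm from seat along the base's -x, at the middle of the yellow arc on the collar. A key pin 11 mm thick, 8 mm high, stands on this 42 mm circle, anywhere within 0.5 rad either side of this point (not measured; a brake holds it, do not force it round). It is sprung: yields 4 mm down at 3 to 6 N, then is rigid; rises into the slot when they meet, 1.5 mm play each side.
- yellow_tip_box: Bystander: yellow tip box with a white lid, 83 x 121 x 72 mm, origin under its centre.
- clear_bottle: Bystander: clear bottle with a dark blue cap, 72 mm across, 139 mm high, origin under its centre.
- beaker: Bystander: clear beaker, 74 mm across, 80 mm high, origin under its centre.
- green_tape: Bystander: roll of green tape lying flat, 68 mm across, 19 mm high, origin under its centre.
There are look-alikes about, which are no part of the job. Of the things that look like the carousel, the smaller one is meant.

How it is judged:
By the outcome, as a careful person would: the job done as asked, in the order asked, and still so for the second after the job is handed in, with the robot touching nothing.
It also fails if it takes over 61 s, if anything falls off the work surface, if the arm or the gripper's body presses on something with over 40 N, if the wrist force passes 120 N, or if a joint passes its speed limit or range.

### The arm

A 6-joint arm with a two-finger parallel gripper is mounted at the origin on a cart in front of the work surface, level with it; the furniture and walls round the work are solid. World frame = base frame: x ahead of the robot, y to its left, z up, the work surface at z = 0. Lengths are in m, angles in rad, forces in N, time in s.
With the tool pointing down it reaches from about 0.375 to 0.975 m from the base axis. Payload 3.8 kg.
Tool frame: the origin (TCP) lies midway between the tips of the shut fingers; the grasp point (between the pads) lies 19 mm behind it; x points along the fingers, y is the direction in which the jaws open and shut, and the axes are right-handed (so a half turn about x gives the same grasp; the last joint's range is limited). The gripper opens to 88 mm and grips with 3 to 60 N. Pads are 18 mm wide; open, the fingers measure 123 mm over their backs; the gripper's body (75 mm by 187 mm) begins 45 mm behind the grasp point.
Start: joints at [-1.152, 0.264, 1.604, -0, 1.274, -0.037], TCP at [0.297, -0.606, 0.239] pointing down, gripper open.
Joint ranges: [-2.63, 2.63], [-0.94, 2.18], [0.31, 2.57], [-1.31, 4.45], [0, 2.66], [-2.55, 2.55]. Speed limits (rad/s): [2.57, 2.57, 3.14, 3.14, 3.14, 3.14].

### API

Orientations are given as a rotation vector (axis times angle).
In Python, from cell import manip, inverse_kinematics, cams, order gives the robot as it stands. Calls block until the motion is done:
- manip.move_pose(position, orientation): joint-space move of the TCP to a pose.
- manip.move_linear(position, rate=0.15, rot=None): straight line of the TCP; rot=None keeps the orientation; rate is the mean speed in m/s.
- manip.set_joints(angles): joint-space move.
- manip.set_gripper(opening, force=None): finger opening in m; force is the grip in N (None keeps the last); returns when the fingers have stopped.
- manip.dwell(seconds).
- inverse_kinematics(position, orientation): joint angles nearest the present ones, or None.
- manip.state(): the state.
- cams.capture(name): name is "scene" or "side" or "wrist"; returns a dict with "image" (480x640x3 uint8, blue, green, red), "z_map" (480x640 float32, m along the optical axis (not along the pixel's ray), 0 where there is no reading), "intrinsics" (3x3 intrinsics, pixels), "position" and "orientation" of the camera in the world; the wrist camera has in their place "T_tool_cam" (4x4, takes a point from camera to tool coordinates, whose origin is the TCP and whose axes are the tool frame's). Camera axes: x right, y down, z forward; pixel columns grow to the right and rows downward; lengths in m; the calibration is good to about 2 mm. A picture is of the moment at which its call begins: read the wrist's pose just before it.
A pose or a line that the arm cannot do raises manip.IKError and nothing moves.
- order.close_job(): hands the job in, once; it reports no verdict.
The state is a dict: "clock": time; "joint_pos": joint angles; "joint_velocities": joint speeds; "tau": joint torques, N m; "tool_pos": TCP position; "tcp_rot": TCP orientation; "contact_force": force on the tool from outside, world axes, zero at the start; "moment": the same for the moment, N m; "gripper_width": finger opening in m.
Only numpy, scipy, OpenCV 4.12 (cv2) and the standard library are available. Lean on these libraries where they do the work, as an engineer would, in place of code of your own. Each camera call takes 0.05 s, during which the arm holds its last target. There are 200 camera calls.

## Working session

There is one attempt and no reset: what is moved stays moved. The work goes in short steps, each a Python script; the robot and the scene stay as the last script left them, time stands still between calls to the robot, and variables do not carry over. Pictures are saved under pics/ and viewed, about 8 in all and at most 12, crops included, and the job is handed in when it is done.

```bash
ls; mkdir -p pics
cat > h.py <<'E'
import numpy as np, cv2
from scipy.spatial.transform import Rotation as R
from cell import manip, inverse_kinematics, cams, order
def cap(n):
    s=manip.state(); c=cams.capture(n)
    if n=="wrist":
        T=np.eye(4); T[:3,:3]=R.from_rotvec(s["tcp_rot"]).as_matrix(); T[:3,3]=s["tool_pos"]; T=T@c["T_tool_cam"]
    else:
        T=np.eye(4); o=np.array(c["orientation"]); T[:3,:3]=o if o.shape==(3,3) else R.from_rotvec(o).as_matrix(); T[:3,3]=c["position"]
    c["T"]=T; return c
def rays(c,uv):
    uv=np.atleast_2d(uv).astype(float); d=np.c_[uv,np.ones(len(uv))]@np.linalg.inv(c["intrinsics"]).T
    return d
def plane(c,uv,z):
    d=rays(c,uv)@c["T"][:3,:3].T; p=c["T"][:3,3]; return p+d*((z-p[2])/d[:,2])[:,None]
def cloud(c):
    v,u=np.mgrid[:480,:640]; d=rays(c,np.c_[u.ravel(),v.ravel()])*c["z_map"].reshape(-1,1)
    return (d@c["T"][:3,:3].T+c["T"][:3,3]).reshape(480,640,3)
E
python3 - <<'E'
from h import *
import pickle
for n in("scene","side","wrist"):
    c=cap(n); cv2.imwrite(f"pics/{n}0.png",c["image"]); pickle.dump(c,open(f"{n}0.pkl","wb")); print(n,c["T"].round(3).tolist(),c.get("orientation"))
s=manip.state(); print(s["clock"],s["tcp_rot"],s["contact_force"],s["gripper_width"])
E
```

```text
pics
scene [[-0.531, -0.446, 0.721, -0.733], [-0.847, 0.3, -0.439, 0.784], [-0.021, -0.843, -0.537, 1.04], [0.0, 0.0, 0.0, 1.0]] [-1.14882337  2.10495759 -1.14000762]
side [[0.978, -0.088, 0.187, 0.263], [-0.206, -0.484, 0.851, -1.367], [0.016, -0.871, -0.492, 0.862], [0.0, 0.0, 0.0, 1.0]] [-2.07755188  0.20680693 -0.14259223]
wrist [[0.44, -0.852, -0.285, 0.37], [-0.898, -0.418, -0.137, -0.571], [-0.002, 0.316, -0.949, 0.383], [0.0, 0.0, 0.0, 1.0]] None
0.15 [ 1.96855563  0.45844925 -1.96932073] [ 0.01605008 -0.61165422 -0.21052009] 0.08788287618610384
```

View pics/scene0.png

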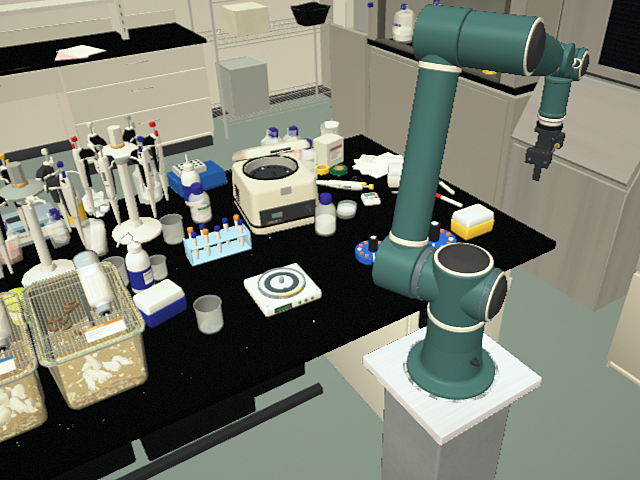

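Scene view: sampler at about (283,288), blue carousels at (372,248) and (440,236), the second partly hidden by the arm. Tip box is at (472,220), beaker at (208,313).

View pics/side0.png

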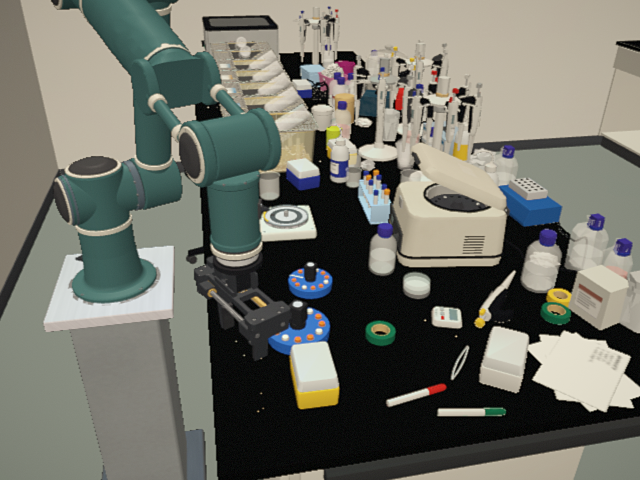

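Side view: carousels at (311,280) and (300,327, partly behind the gripper); tip box (315,375), sampler (288,220), tape (380,332), bottle (383,250). I'll measure both carousels and the sampler from depth.

Run:
```python
from h import *
import pickle
for n in("side","scene"):
    c=pickle.load(open(n+"0.pkl","rb")); P=cloud(c); im=c["image"]; hsv=cv2.cvtColor(im,cv2.COLOR_BGR2HSV)
    m=((hsv[...,0]>95)&(hsv[...,0]<125)&(hsv[...,1]>120)&(hsv[...,2]>60)&(P[...,0]>.2)&(P[...,0]<1)&(abs(P[...,1])<.7)&(c["z_map"]>0)).astype(np.uint8)
    m=cv2.morphologyEx(m,cv2.MORPH_CLOSE,np.ones((5,5)))
    k,l,st,ce=cv2.connectedComponentsWithStats(m)
    for i in range(1,k):
        if st[i,4]<60: continue
        p=P[(l==i)&(c["z_map"]>0)]; t=p[(p[:,2]>.015)&(p[:,2]<.032)]
        if len(t)<30: continue
        print(n,ce[i].round(),st[i,4],"top",np.percentile(t,[1,99],axis=0).round(3).tolist(),"z",np.percentile(p[:,2],[5,50,95]).round(3))
c=pickle.load(open("side0.pkl","rb")); P=cloud(c)
for (u,v) in [(288,217),(270,235),(310,235),(308,210),(311,268),(315,365),(383,250),(380,332),(270,185)]: print(u,v,P[v,u].round(3))
cv2.imwrite("pics/crop1.png",cv2.resize(c["image"][190:370,230:400],None,fx=3.3,fy=3.3,interpolation=cv2.INTER_CUBIC))
```

```text
side [303. 181.] 367 top [[0.549, 0.459, 0.016], [0.65, 0.568, 0.032]] z [0.004 0.025 0.044]
side [310. 284.] 1021 top [[0.449, -0.185, 0.016], [0.556, -0.083, 0.031]] z [0.001 0.023 0.029]
side [301. 333.] 1081 top [[0.371, -0.384, 0.018], [0.507, -0.273, 0.032]] z [0.004 0.029 0.033]
scene [444. 238.] 259 top [[0.388, -0.391, 0.025], [0.454, -0.291, 0.032]] z [0.026 0.031 0.038]
scene [364. 253.] 357 top [[0.46, -0.136, 0.015], [0.558, -0.07, 0.031]] z [0.003 0.023 0.03 ]
scene [138. 280.] 287 top [[0.701, 0.511, 0.02], [0.74, 0.572, 0.032]] z [0.024 0.051 0.079]
scene [165. 313.] 568 top [[0.545, 0.467, 0.015], [0.578, 0.585, 0.032]] z [0.003 0.025 0.044]
288 217 [0.495 0.2   0.04 ]
270 235 [0.43  0.125 0.024]
310 235 [0.548 0.114 0.018]
308 210 [0.568 0.251 0.032]
311 268 [ 0.501 -0.145  0.069]
315 365 [ 0.441 -0.504  0.072]
383 250 [ 0.7   -0.117  0.085]
380 332 [ 0.627 -0.348  0.004]
270 185 [0.467 0.408 0.056]
```

View pics/crop1.png

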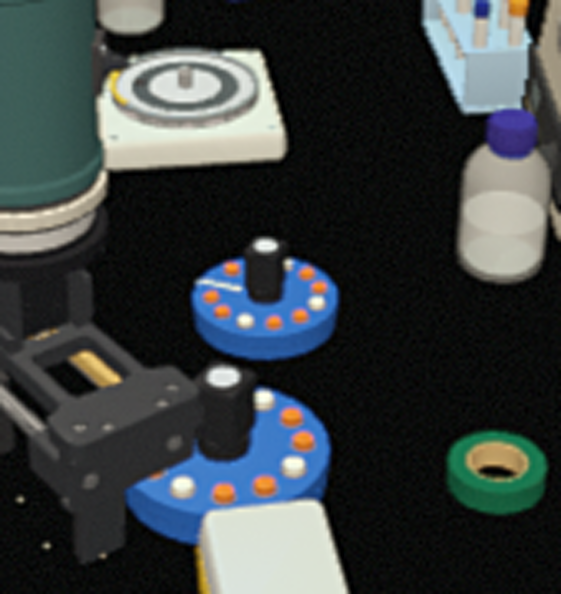

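Look-alikes: blue carousels at side pixels (310,284), about 110 mm across with the knob top at 69 mm, and (301,333), about 140 mm across. The enlarged crop confirms that the first one, with the white stripe pointing left, is the smaller, so it is the one meant. Next I'll look from close with the wrist camera, over the carousel and then the sampler.

```bash
cat >> h.py <<'E'
def ori(a): # jaw direction yaw a, pointing down
    y=np.array([np.cos(a),np.sin(a),0]); x=np.array([0,0,-1.]); return R.from_matrix(np.c_[x,y,np.cross(x,y)]).as_rotvec()
def jaw(): 
    y=R.from_rotvec(manip.state()["tcp_rot"]).as_matrix()[:,1]; return np.arctan2(y[1],y[0])
E
python3 - <<'E'
from h import *
import pickle
print("jaw",jaw())
for a in np.arange(-3.14,3.14,np.pi/4):
    print(round(a,2),[None if q is None else np.round(q[[0,5]],2).tolist() for q in (inverse_kinematics(p,ori(a)) for p in ([.5,-.135,.26],[.495,.195,.26]))])
c=pickle.load(open("wrist0.pkl","rb"));print(c["T_tool_cam"].round(3).tolist(),c["intrinsics"])
E
```

```text
jaw -1.1150059286181613
-3.14 [None, None]
-2.35 [[-0.31, 2.04], None]
-1.57 [[-0.31, 1.26], [0.33, 1.9]]
-0.78 [[-0.31, 0.47], [0.33, 1.11]]
0.0 [[-0.31, -0.31], [0.33, 0.33]]
0.79 [[-0.31, -1.1], [0.33, -0.46]]
1.57 [[-0.31, -1.88], [0.33, -1.24]]
2.36 [None, [0.33, -2.03]]
[[-0.0, -0.316, 0.949, -0.146], [1.0, -0.0, -0.0, 0.001], [0.0, 0.949, 0.316, -0.081], [0.0, 0.0, 0.0, 1.0]] [[402.06833449   0.         315.04006258]
 [  0.         402.06833449 231.60276478]
 [  0.           0.           1.        ]]
```

Run:
```python
from h import *
import pickle
for n,p in (("wc",[.5,-.095,.22]),("ws",[.495,.235,.22])):
    manip.move_pose(p,ori(0)); manip.dwell(.3)
    c=cap("wrist"); pickle.dump(c,open(n+".pkl","wb")); cv2.imwrite(f"pics/{n}.png",c["image"]); print(manip.state()["clock"],manip.state()["tool_pos"])
a,b=[cv2.imread(f"pics/{n}.png")[60:480] for n in("wc","ws")]
cv2.imwrite("pics/both.png",np.vstack([cv2.resize(a,(455,299)),cv2.resize(b,(455,299))]))
```

```text
2.4833 [ 0.50000843 -0.095401    0.21994857]
4.0833 [0.49528522 0.23426328 0.22002663]
```

View pics/wc.png

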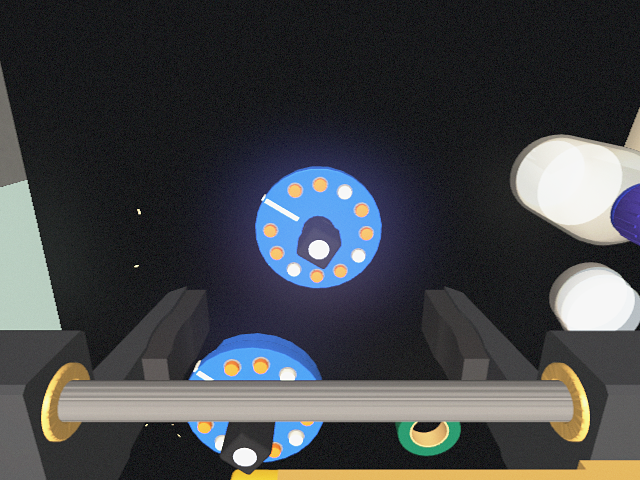

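View pics/ws.png

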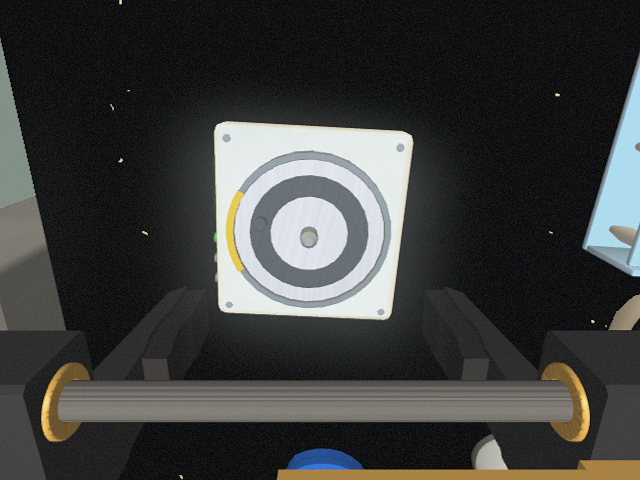

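Wrist views: (1) carousel centred near (318,228), knob cap at (319,249), stripe running (264,198) to (297,218). (2) Sampler spindle tip at (309,237), yellow arc round (233,232), and the key pin as a dark disc at (261,223) on the grey ring.

Run:
```python
from h import *
import pickle
c=pickle.load(open("wc.pkl","rb")); P=cloud(c); im=c["image"]; hsv=cv2.cvtColor(im,cv2.COLOR_BGR2HSV)
roi=np.zeros((480,640),bool); roi[150:300,240:400]=1
m=roi&(hsv[...,0]>95)&(hsv[...,0]<125)&(hsv[...,1]>100)&(hsv[...,2]>100)
print("top z",np.median(P[m][:,2]))
t=P[m&(abs(P[...,2]-.022)<.004)]
(cx,cy),r=cv2.minEnclosingCircle((t[:,:2]*1000).astype(np.float32)); print("car centre",cx,cy,r)
w=(roi&(hsv[...,1]<70)&(hsv[...,2]>170)).astype(np.uint8)
k,l,st,ce=cv2.connectedComponentsWithStats(w)
for i in range(1,k):
    if st[i,4]<15: continue
    vu=np.argwhere(l==i)[:,::-1]; z=np.median(P[l==i][:,2]); q=plane(c,vu,z)
    print("white",ce[i].round(1),st[i,4],"z",z.round(4),plane(c,ce[i],z)[0].round(4))
    if abs(z-.022)<.004 and st[i,2]>25:
        q=plane(c,vu,.022); q=q[np.hypot(q[:,0]-cx/1e3,q[:,1]-cy/1e3)<.055]; d=np.linalg.svd(q-q.mean(0),full_matrices=False)[2][0]; print(" stripe dir",np.arctan2(d[1],d[0]),"radial",np.arctan2(*(q.mean(0)[:2]-[cx/1e3,cy/1e3])[::-1]))
# knob side faces: dark pixels with z .035-.066
kb=P[roi&(P[...,2]>.064)&(P[...,2]<.073)]; (a,b),s,an=cv2.minAreaRect((kb[:,:2]*1000).astype(np.float32)); print("knob top rect",a,b,s,an,len(kb))
c=pickle.load(open("ws.pkl","rb")); P=cloud(c); im=c["image"]; g=cv2.cvtColor(im,cv2.COLOR_BGR2GRAY); hsv=cv2.cvtColor(im,cv2.COLOR_BGR2HSV)
dark=((g<130)).astype(np.uint8); dark[:,:245]=0; dark[:170]=0; dark[293:]=0; dark[:,372:]=0
k,l,st,ce=cv2.connectedComponentsWithStats(dark); i=1+np.argmax(st[1:,4]); print("ring",st[i])
cs,_=cv2.findContours((l==i).astype(np.uint8),cv2.RETR_CCOMP,cv2.CHAIN_APPROX_NONE)
for q in cs:
    if len(q)>60:
        w=plane(c,q[:,0],.040)[:,:2]; A=np.c_[2*w,np.ones(len(w))]; x=np.linalg.lstsq(A,(w**2).sum(1),rcond=None)[0]; print("circle",x[:2].round(4),np.sqrt(x[2]+x[0]**2+x[1]**2).round(4))
print("spindle",plane(c,[309,236.5],.061),"cloud",P[237,309])
print("pin",plane(c,[261,223],.048),"cloud",P[223,261], P[230,340])
y=(hsv[...,0]>18)&(hsv[...,0]<35)&(hsv[...,1]>120); y[:,:210]=0;y[:,260:]=0;y[300:]=0; q=plane(c,np.argwhere(y)[:,::-1],.044); print("arc mean",q.mean(0),y.sum())
wh=((g>150)).astype(np.uint8); wh=cv2.morphologyEx(wh,cv2.MORPH_CLOSE,np.ones((25,25))); k,l,st,ce=cv2.connectedComponentsWithStats(wh); i=l[140,310]; q=P[(l==i)&(P[...,2]>.025)&(P[...,2]<.05)]; print("housing",cv2.minAreaRect((q[:,:2]*1000).astype(np.float32)))
cv2.imwrite("pics/crop2.png",cv2.resize(im[190:270,230:330],None,fx=6,fy=6,interpolation=cv2.INTER_CUBIC))
```

```text
top z 0.022336570165203545
car centre 501.4753723144531 -128.42840576171875 57.08438491821289
white [319.1 180.1] 34 z 0.0225 [ 0.5021 -0.0821  0.0225]
white [296.2 186.7] 35 z 0.023 [ 0.4823 -0.0877  0.023 ]
white [344.2 191.2] 181 z 0.027 [ 0.5237 -0.0909  0.027 ]
white [263.2 197.1] 16 z 0.0192 [ 0.4528 -0.0979  0.0192]
white [281.3 209.5] 191 z 0.023 [ 0.4688 -0.1082  0.023 ]
 stripe dir -0.5527305019568659 radial 2.5939712421715067
white [360.5 207.3] 39 z 0.0229 [ 0.5387 -0.1062  0.0229]
white [272.  226.6] 32 z 0.0229 [ 0.46   -0.124   0.0229]
white [364.6 229.7] 32 z 0.0223 [ 0.5431 -0.1272  0.0223]
white [318.4 249.1] 329 z 0.0684 [ 0.5013 -0.1283  0.0684]
white [277.7 249. ] 30 z 0.0233 [ 0.4646 -0.1453  0.0233]
white [358.  254.8] 163 z 0.0268 [ 0.5374 -0.1497  0.0268]
white [293.5 268.8] 159 z 0.0268 [ 0.4788 -0.1634  0.0268]
white [339.2 266.2] 26 z 0.023 [ 0.5209 -0.1626  0.023 ]
white [316.5 271.9] 30 z 0.0229 [ 0.4999 -0.1683  0.0229]
knob top rect 501.6750183105469 -127.91104125976562 (28.208635330200195, 28.22687339782715) 57.42939758300781 1145
ring [ 250  175  118  113 5843]
circle [0.4884 0.2046] 0.05
circle [0.4884 0.2044] 0.0337
spindle [[0.4890844  0.20934412 0.061     ]] cloud [0.48907755 0.20883949 0.06077041]
pin [[0.44921287 0.21673623 0.048     ]] cloud [0.44921312 0.21673678 0.04800177] [0.51517683 0.20806796 0.04052683]
arc mean [0.42495106 0.20974329 0.044     ] 595
housing ((488.408447265625, 205.54843139648438), (174.4024658203125, 164.95693969726562), 86.7832260131836)
```

View pics/crop2.png

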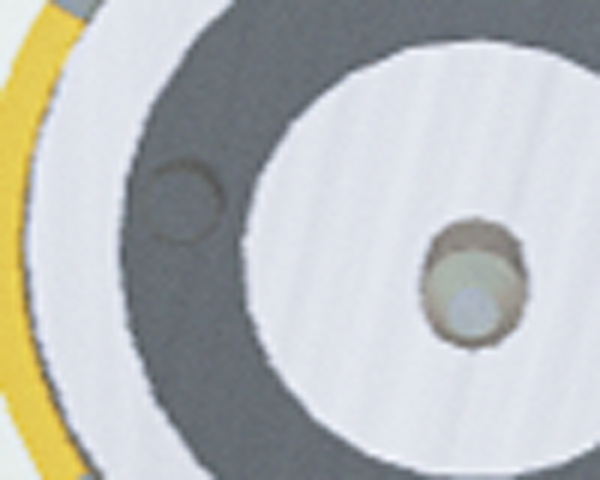

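Run:
```python
from h import *
import pickle
a=-.56; p=np.array([.5016,-.1282,.12])
manip.set_gripper(.052); manip.move_pose(p,ori(a)); manip.move_linear([p[0],p[1],.033],rate=.08)
f0=manip.state()["contact_force"]; manip.set_gripper(.02,30); manip.dwell(.2)
s=manip.state(); print(s["gripper_width"],f0,s["contact_force"],s["tool_pos"],s["clock"])
manip.move_linear([p[0],p[1],.15],rate=.1); manip.dwell(.3)
s=manip.state(); print(s["gripper_width"],s["contact_force"],s["moment"],s["tool_pos"],s["clock"])
c=cap("wrist"); pickle.dump(c,open("wg.pkl","wb")); cv2.imwrite("pics/wg.png",c["image"])
```

```text
0.027865779166310094 [ 0.36126694  0.12889364 -0.5524094 ] [-0.94277697  0.19296891  3.39662899] [ 0.5018594  -0.12828836  0.0333021 ] 8.1
0.027560111088296424 [-0.97976544  0.11264259 -2.24940396] [-0.06513549 -0.02947372  0.00021471] [ 0.50138567 -0.12813573  0.14957228] 9.7167
```

View pics/wg.png

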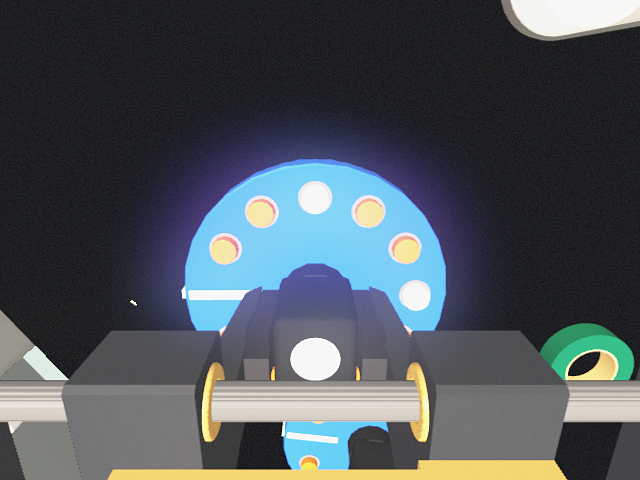

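Grasped: knob cap at (316,359) between the fingers, carousel level, stripe at (185–245,295). I'll measure the held offset and slot angle with the same camera.

Run:
```python
from h import *
import pickle
c=pickle.load(open("wg.pkl","rb")); P=cloud(c); im=c["image"]; hsv=cv2.cvtColor(im,cv2.COLOR_BGR2HSV)
tcp=np.array([.50139,-.12814,.14957])
w=((hsv[...,1]<70)&(hsv[...,2]>170)).astype(np.uint8); k,l,st,ce=cv2.connectedComponentsWithStats(w)
i=l[359,316]; z=np.median(P[l==i][:,2]); print("cap",ce[i],st[i],z,(plane(c,ce[i],z)[0]-tcp)*1e3)
m=(hsv[...,0]>90)&(hsv[...,0]<125)&(hsv[...,1]>80)&(hsv[...,2]>150); m[330:]=0
zt=np.median(P[m][:,2]); print("blue top z",zt)
# tilt: plane fit
q=P[m&(abs(P[...,2]-zt)<.003)]; n=np.linalg.lstsq(np.c_[q[:,:2],np.ones(len(q))],q[:,2],rcond=None)[0]; print("tilt",n[:2])
e=q[:,:2]; h=cv2.convexHull((e*1000).astype(np.float32))[:,0]; cc=(tcp[:2]*1e3)
h=h[(np.hypot(*(h-cc).T)>50)]; x=np.linalg.lstsq(np.c_[2*h,np.ones(len(h))],(h**2).sum(1),rcond=None)[0]; print("circle-tcp",x[:2]-cc,np.sqrt(x[2]+x[0]**2+x[1]**2))
i=l[295,215]; vu=np.argwhere(l==i)[:,::-1]; qq=plane(c,vu,zt); qq=qq[np.hypot(*(qq[:,:2]-tcp[:2]).T)<.055]; d=np.linalg.svd(qq-qq.mean(0),full_matrices=False)[2][0]; print("stripe",st[i],np.arctan2(d[1],d[0]),"radial",np.arctan2(*(qq.mean(0)-tcp)[:2][::-1]),"jaw",-.56)
```

```text
cap [314.94148625 358.73493271] [ 290  338   51   43 1709] 0.1846227917255902 [-0.27209304  0.1570703  35.05279173]
blue top z 0.13858911232796614
tilt [-0.00315312 -0.00169776]
circle-tcp [0.43552637 0.90891401] 55.939655870435715
stripe [188 290  62  10 569] -0.544851709518466 radial 2.594072641056218 jaw -0.56
```

```bash
cat >> h.py <<'E'
SX,SY=.4887,.2050
def F():
    s=manip.state(); return np.array(s["contact_force"]),s
E
python3 - <<'E'
from h import *
a=-.685
manip.move_pose([SX,SY,.15],ori(a)); manip.move_linear([SX,SY,.1],rate=.08); manip.dwell(.3)
f0,s=F(); np.save("f0.npy",f0); print("base",f0.round(2),s["tool_pos"].round(4),s["clock"])
z=.1
while z>.0775:
    z-=.0015 if z>.083 else .0007; manip.move_linear([SX,SY,z],rate=.03); f,s=F(); d=f-f0
    print(round(z,4),s["tool_pos"].round(4),d.round(2),s["moment"].round(2),round(s["clock"],2))
    if d[2]>2.5 or np.hypot(*d[:2])>5: break
manip.dwell(.2); f,s=F(); print((f-f0).round(2),s["tool_pos"].round(4),s["clock"])
E
```

```text
base [ 0.5  -0.11 -3.27] [0.4891 0.2052 0.1006] 12.1
0.0985 [0.4885 0.2049 0.0984] [-1.24 -0.26  0.5 ] [-0.05 -0.05  0.02] 12.35
0.097 [0.4885 0.2049 0.0968] [-0.72 -0.41  0.06] [0.01 0.01 0.01] 12.6
0.0955 [0.4886 0.2049 0.0953] [-0.74  0.08  1.14] [-0.07 -0.05 -0.07] 12.85
0.094 [0.4886 0.205  0.0939] [-0.15  0.52  1.17] [-0.03 -0.01  0.01] 13.1
0.0925 [0.4886 0.205  0.0924] [-0.27 -0.58 -0.29] [ 0.02 -0.04 -0.01] 13.35
0.091 [0.4886 0.205  0.0908] [ 0.53 -0.36  0.22] [ 0.05 -0.01 -0.  ] 13.6
0.0895 [0.4886 0.205  0.0894] [0.45 0.15 0.05] [-0.03 -0.07 -0.03] 13.85
0.088 [0.4886 0.205  0.0879] [-0.03  0.28  0.42] [-0.05 -0.04  0.03] 14.1
0.0865 [0.4886 0.205  0.0864] [0.16 0.44 0.9 ] [-0.06  0.   -0.03] 14.35
0.085 [0.4886 0.205  0.0848] [ 0.09 -0.04  0.46] [-0.03 -0.04 -0.03] 14.6
0.0835 [0.4886 0.2049 0.0834] [-0.85  0.6   0.32] [ 0.01  0.01 -0.03] 14.85
0.082 [0.4886 0.2049 0.0818] [ 0.21 -0.5   0.29] [-0.07 -0.03  0.07] 15.1
0.0813 [0.4887 0.205  0.0813] [-0.05  0.16  0.4 ] [ 0.01 -0.04 -0.02] 15.35
0.0806 [0.4888 0.2051 0.0809] [-0.54  0.67  3.14] [-0.    0.23  0.08] 15.6
[-0.97  0.14  2.8 ] [0.4888 0.2051 0.0808] 15.8
```

Run:
```python
from h import *
f0=np.load("f0.npy"); z=.0793
def rep(t): 
    f,s=F(); d=f-f0; print(t,s["tool_pos"].round(4),round(jaw(),3),d.round(2),s["moment"].round(2),round(s["clock"],2)); return d,s["moment"]
manip.move_linear([SX,SY,z],rate=.03,rot=ori(-.685)); manip.dwell(.15); d,m=rep("press")
a=-.685; low=0
while a<-.10:
    a+=.04 if a<-.40 else .02
    manip.move_linear([SX,SY,z],rate=.03,rot=ori(a)); d,m=rep(round(a,3))
    low=low+1 if d[2]<1.5 else 0
    if low>=2 or d[2]>8 or np.hypot(*d[:2])>6 or abs(m[2])>.5: break
manip.dwell(.2); rep("end")
```

```text
press [0.4888 0.2051 0.0794] -0.685 [-0.28  0.62  4.59] [ 0.05  0.28 -0.04] 16.2
-0.645 [0.4891 0.2054 0.0796] -0.646 [-0.44  1.83  4.79] [ 0.42  0.08 -0.03] 16.45
-0.605 [0.4892 0.2053 0.0796] -0.607 [-0.05  2.19  4.14] [ 0.45 -0.03 -0.13] 16.7
-0.565 [0.4891 0.2051 0.0795] -0.567 [-0.43  1.85  4.39] [ 0.37 -0.07 -0.06] 16.95
-0.525 [0.4889 0.205  0.0794] -0.527 [0.74 2.48 3.83] [ 0.36 -0.09 -0.08] 17.2
-0.485 [0.4888 0.2049 0.0793] -0.487 [0.33 1.26 5.02] [ 0.31 -0.11 -0.07] 17.45
-0.445 [0.4887 0.205  0.0793] -0.447 [0.79 2.7  5.31] [ 0.38 -0.13 -0.1 ] 17.7
-0.405 [0.4887 0.2049 0.0793] -0.407 [0.13 2.43 4.07] [ 0.34 -0.02 -0.05] 17.95
-0.365 [0.4885 0.2048 0.0792] -0.367 [0.95 1.24 3.96] [ 0.31  0.01 -0.06] 18.2
-0.345 [0.4885 0.2049 0.0792] -0.346 [-0.84  1.73  4.04] [ 0.31  0.08 -0.06] 18.45
-0.325 [0.4879 0.2043 0.0785] -0.325 [-0.66 -0.13  0.8 ] [-0.11 -0.12  0.02] 18.7
-0.305 [0.4881 0.2047 0.0787] -0.306 [-0.25 -0.39  0.3 ] [ 0.02 -0.05  0.09] 18.95
end [0.4884 0.2049 0.0791] -0.305 [-0.8  -0.86  0.08] [-0.12 -0.02  0.02] 19.15
```

The pin popped in at jaw -0.325 (4 N fell to 0), matching the seen pin angle. Now lowering.

Run:
```python
from h import *
f0=np.load("f0.npy"); z=.0793; a=-.292
def rep(t): 
    f,s=F(); d=f-f0; print(t,s["tool_pos"].round(4),d.round(2),s["moment"].round(2),round(s["clock"],2)); return d,s["moment"]
manip.move_linear([SX,SY,z],rate=.03,rot=ori(a)); rep("turn")
while z>.0705:
    z-=.001 if z>.0745 else .0004; manip.move_linear([SX,SY,z],rate=.03); d,m=rep(round(z,4))
    if d[2]>3 or np.hypot(*d[:2])>6 or abs(m[2])>.5: break
manip.dwell(.3); rep("end")
c=cap("side"); cv2.imwrite("pics/s2.png",cv2.resize(c["image"][140:260,220:380],None,fx=4,fy=4,interpolation=cv2.INTER_CUBIC))
```

```text
turn [0.4887 0.205  0.0793] [-0.45 -0.36  0.02] [-0.04 -0.05 -0.  ] 19.4
0.0783 [0.4886 0.205  0.0782] [-0.83 -0.39  0.03] [-0.04 -0.05 -0.01] 19.65
0.0773 [0.4886 0.205  0.0772] [0.5  0.03 0.74] [-0.04 -0.01 -0.02] 19.9
0.0763 [0.4886 0.2049 0.0762] [-0.45  0.81  0.22] [-0.08 -0.04 -0.01] 20.15
0.0753 [0.4886 0.205  0.0752] [-1.46 -0.22  0.84] [-0.07 -0.04  0.  ] 20.4
0.0743 [0.4886 0.205  0.0742] [-0.82 -0.71  0.09] [-0.02 -0.03  0.  ] 20.65
0.0739 [0.4887 0.205  0.0739] [-0.45 -0.09  0.62] [-0.09 -0.07  0.03] 20.9
0.0735 [0.4887 0.205  0.0735] [-0.16  0.22  0.03] [-0.1  -0.02 -0.03] 21.15
0.0731 [0.4887 0.205  0.0733] [-1.81 -0.04  2.84] [-0.06  0.09  0.04] 21.4
0.0727 [0.4887 0.205  0.0733] [-4.35 -1.32  9.29] [-0.33  0.47 -0.04] 21.65
end [0.4888 0.205  0.0733] [-4.4  -2.36  8.75] [-0.24  0.44  0.05] 21.95
```

Rigid contact at TCP 0.0733, which is the platen height plus the 33 mm grip offset. Relaxing, then releasing and checking.

Run:
```python
from h import *
import pickle
manip.move_linear([SX,SY,.0733],rate=.03); manip.set_gripper(.052); manip.dwell(.3)
s=manip.state(); print(s["gripper_width"],s["contact_force"],s["clock"])
manip.move_linear([SX,SY,.16],rate=.08); manip.set_gripper(.088); manip.move_pose([SX,SY+.04,.26],ori(0)); manip.dwell(.4)
c=cap("wrist"); P=cloud(c); im=c["image"]; hsv=cv2.cvtColor(im,cv2.COLOR_BGR2HSV); cv2.imwrite("pics/w3.png",im)
m=(hsv[...,0]>90)&(hsv[...,0]<125)&(hsv[...,1]>80)&(hsv[...,2]>100)&(P[...,2]>.052)&(P[...,2]<.075)&(np.hypot(P[...,0]-SX,P[...,1]-SY)<.07)
q=P[m]; print("top z",np.median(q[:,2]),cv2.minEnclosingCircle((q[abs(q[:,2]-.062)<.004][:,:2]*1000).astype(np.float32)))
n=np.linalg.lstsq(np.c_[q[:,:2],np.ones(len(q))],q[:,2],rcond=None)[0]; print("tilt",n[:2],manip.state()["clock"])
```

```text
0.0520641086698873 [-0.04493855  0.56601478  0.87905207] 23.0833
top z 0.062351954999549486 ((488.10687255859375, 205.3462677001953), 57.0340690612793)
tilt [ 0.00018855 -0.00533782] 25.9583
```

View pics/w3.png

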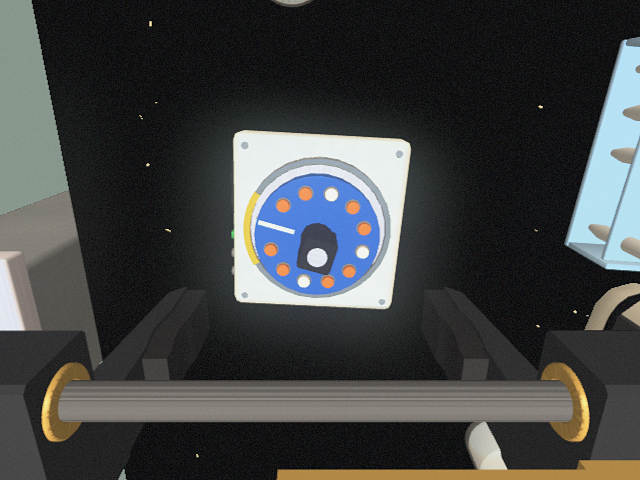

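The carousel is seated in the collar, with its centre at (318,232) and the stripe at (275,227) pointing to the pin. Its top is at 62 mm (40 + 22), it sits level, and the gripper is clear.

```bash
python3 -c "
from h import *
order.close_job()"
```

```text
the job is handed in; nothing more can be done
```

The blue carousel is on the sampler, keyed and flush on the platen, and I handed the job in at about 26 s of the 61 s allowed.

- **Pick-up:** I took the smaller carousel (about 114 mm across) by its knob and carried it level to the spindle. It went over the spindle with no contact.
- **Keying:** I pressed the key pin with about 4–5 N and turned about 0.36 rad. The contact force then fell from 4 N to 0, within 0.04 rad of where the camera had shown the pin.
- **Lowering:** it came down freely and stopped firmly at platen height. The last step pressed a little more than I meant, about 9 N. I eased that off before letting go.
- **Last checks:**
  - The top is at 62.4 mm, against 62 mm expected.
  - The centre is within 1 mm of the seat.
  - The measured tilt is 0.005 rad or less, about the depth noise.
  - The white stripe points at the pin.
  - The gripper is open and clear.

The moves stayed clear of the other things on the bench and I felt no unexpected contact. I did not re-measure their positions afterwards. No check failed.

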